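# Move an embossing plate from its rack to the press carrier with a flat lifter

### The job

Take the flat lifter by its handle, slide its blade under the polished embossing plate on the wooden rack, lift the plate off and carry it level to the steel press carrier; lower it gently so that it rests centred and square on the carrier's two bars. Draw the lifter out and lay it flat, blade down, on the open bench, touching neither rack nor carrier. The fingers must not touch the plate, do not tip or drop it, and leave everything else on the bench where it is.

Things in the scene. Friction and masses are not known exactly. Their poses are not given: they have to be found in the camera images.
- plate: Polished flat aluminium plate with a raised round emblem on top, 70 (x) by 90 (y) by 6 (z) mm, about 0.1 kg, loose. It lies across both bars of the wooden rack, overlapping each bar by about 14 mm. Origin: centre of its underside; z up.
- lifter: Offset spatula, 0.15 kg, lying stably on its blade. Steel blade 100 (x) by 46 by 2.5 mm; from its rear edge (x = -50 mm) a neck 16 mm wide rises steeply to the wooden handle, a bar 20 mm wide and 20 mm high from x = -65 to -175 mm, axis 50 mm above the blade's underside. Origin: centre of the blade's underside; x points to the blade's free tip (x = +50 mm), z up.
- lifter_grip (a point): Good place to grip the lifter: on the axis of its handle, 90 mm behind the blade's centre and 50 mm above the blade's underside; fingers close along the lifter's y, across the 20 mm width. Axes as the lifter.
- rack: Wooden plate rack, fixed: 4 mm base slab with two bars along x, each 30 mm wide; bar tops 22 mm above the bench; open channel between them 62 mm wide (y -31 to 31 mm), its floor 4 mm above the bench. 122 mm wide in y, x from -42 to 42 mm. Channel open at both ends; the -x end faces the robot. Origin: middle of its underside.
- rack_seat (a point): Middle of the plane of the rack's bar tops, 22 mm above the bench; axes as the rack. Rack and carrier may swap sides, each turned up to 0.3 rad.
- carrier: Dark steel press carrier, fixed: 4 mm base slab with two bars along x, each 30 mm wide; bar tops 22 mm above the bench; open channel between them 62 mm wide (y -31 to 31 mm), its floor 4 mm above the bench. 122 mm wide in y, x -42 to 58 mm. At the back (x 50 to 58 mm) each bar has a lug 8 mm high on top; channel open at both ends, -x end faces the robot. Origin: underside, midway between bars.
- carrier_seat (a point): Where the plate's underside centre must come to rest: in the plane of the carrier's bar tops, 22 mm above the bench, midway between the bars; axes as the carrier. The plate's x lies along the bars' x (either way round).
- spool: Thread spool, 48 mm across, 56 mm high, standing behind the gap between rack and carrier; bystander, leave alone. Origin: near the middle of its underside.
- block: Wooden block 90 x 45 x 30 mm, at the left; bystander, leave alone. Origin: near the middle of its underside.
- hammer: Hammer, 220 mm long, lying at the right; bystander, leave alone. Origin: near the middle of its underside.
- screwdriver: Screwdriver, 150 mm long, lying at the back; bystander, leave alone. Origin: near the middle of its underside.
- jar: Jar 60 mm across, 75 mm high, at the left; bystander, leave alone. Origin: near the middle of its underside.
- cup: White cup 70 mm across, 80 mm high, at the back; bystander, leave alone. Origin: near the middle of its underside.
- phone: Black phone 150 x 72 x 9 mm, lying at the right; bystander, leave alone. Origin: near the middle of its underside.
Mind the look-alikes: they are no part of the job. What is shaped like the rack but yellow is not meant. Of the things that look like the carrier, take the one that is farthest from the robot's base at the start.

How it is judged:
On the way:
1. The plate is carried clear of the rack on the lifter (height (world z) of plate above 0.045 m and contact force between lifter and plate above 0.3 N and angle between plate's own z axis and vertical below 0.3 rad), for 0.2 s.
At the end, for the whole second after the job is handed in: The plate rests on both carrier bars, its centre within 12 mm along and 10 mm across the bars of the carrier's seat, its sides within 0.2 rad of square, level and at rest; the lifter lies blade down on the bench, at rest, touching neither plate, carrier nor rack (x of plate in the frame of carrier_seat between -0.012 and 0.012 m and y of plate in the frame of carrier_seat between -0.01 and 0.01 m and z of plate in the frame of carrier_seat between -0.003 and 0.003 m and angle between the x axis of plate and the x axis of carrier_seat, either way round below 0.2 rad and angle between plate's own z axis and vertical below 0.06 rad and linear speed of each of plate, lifter below 0.02 m/s and height (world z) of lifter below 0.006 m and angle between lifter's own z axis and vertical below 0.08 rad and contact force between lifter and plate below 0.1 N and contact force between lifter and carrier below 0.2 N and contact force between lifter and rack below 0.2 N).
It fails at once if the fingers touch the plate (contact force between the fingers and plate above 0.5 N).
It fails at once if the plate is tipped by more than 0.4 rad (angle between plate's own z axis and vertical above 0.4 rad).
It fails at once if the plate drops off the bars (its underside centre below 15 mm) (height (world z) of plate below 0.015 m).
It fails at once if the plate is dropped or struck on the carrier with more than 20 N (contact force between plate and carrier above 20 N).
It fails at once if a bystander is moved by more than 30 mm (distance of any of spool, block, hammer, screwdriver, jar, cup, phone from where it was at the start of the episode above 0.03 m).
It also fails if it takes over 51 s, if anything falls off the work surface, if the arm or the gripper's body presses on something with over 40 N, if the wrist force passes 120 N, or if a joint passes its speed limit or range.

### The arm

A 7-joint arm with a two-finger parallel gripper is mounted at the origin on the work surface. World frame = base frame: x ahead of the robot, y to its left, z up, the work surface at z = 0. Lengths are in m, angles in rad, forces in N, time in s.
With the tool pointing down it reaches from about 0.35 to 0.9 m from the base axis. Payload 19.9 kg.
Tool frame: the origin (TCP) lies at the centre of the arm's flange, where the gripper is bolted on; the fingertips stand 173 mm ahead of it and the grasp point (between the pads) lies 155 mm ahead of it; z points along the fingers, y is the line along which they close (so a half turn about z gives the same grasp; the last joint's range is limited). The gripper opens to 85 mm and grips with 20 to 120 N. Pads are 22 mm wide; open, the fingers measure 114 mm over their backs; the gripper's body (76 mm by 85 mm) begins 54 mm behind the grasp point. The pads swing forward as they close: fully open they stand 13 mm farther back than shut.
Start: joints at [-1.25, 0.417, -0.01, 1.614, 0.005, 1.111, -0.053], TCP at [0.222, 0.584, 0.405] pointing down, gripper open.
Joint ranges: [-2.81, 2.81], [-0.39, 2.02], [-1.27, 1.25], [0.06, 2.57], [-1.19, 4.33], [0.19, 2], [-2.82, 2.82]. Speed limits (rad/s): [1.89, 1.89, 2.39, 2.39, 3.01, 3.01, 3.01].

### API

Orientations are given as [roll, pitch, yaw] about the fixed x, y, z axes, in that order (R = Rz(yaw) Ry(pitch) Rx(roll)).
In Python, from rig import manip gives the robot as it stands.
- The arm moves only by the tool servo_tool, never from a script. Its argument "plan" is a list of rows, each a list of 3 entries, a list of its own where there are three numbers: the turn, a rotation vector about the world's x, y, z in rad, then the shift along the world's x, y, z in m, then the closure, from 0 (fully open) to 1 (shut). In form: [[[ax, ay, az], [tx, ty, tz], fingers], ...]. A call has 1 to 8 rows; each row is the pose to reach, as a shift and turn from the pose commanded when the call began; what a row does not reach only later rows make up. A row lasts 1/12 s, in which the tool goes at most 41.7 mm and 7.16 degrees, less where a joint would pass 70% of its speed; a pose out of reach is approached as far as the arm can. A call with a gripper value outside its range is refused whole. The fingers move at their own pace and stop on an object; "newtons" is the grip in N (left out, the last holds). Time passes only in rows, so rows that repeat a pose let the fingers close. It gives the time, the measured TCP pose, the force, the opening and the grip force at its end, in the units of the state.
- manip.read_state(): the state, without advancing time (a new reading comes with each control period).
- manip.capture(name): name is "scene" or "top" or "wrist"; returns a dict with "image" (384x512x3 uint8, blue, green, red), "fx", "fy", "cx", "cy" (pixels), "R" (3x3) and "t" (3): a world point X has camera coordinates R X + t. Camera axes: x right, y down, z forward; pixel columns grow to the right and rows downward; lengths in m; the calibration is good to about 2 mm. A picture is of the moment at which its call begins. There is no depth.
- manip.sign_off(): hands the job in; it is judged then, once.
Trained networks look in a picture, given as the dict that the camera call returned (one of the last four; its "shot" number tells which), for a name from the list of things; names that differ only in an ending like _2 or _b are one class to them, and where a whole thing is asked for, a point or a joint stands for the part that bears it (a point fixed in the world has none). Each returns a list of dicts, best first, with "conf" (0 to 1); they miss things now and then, are a little off and sometimes report something else, mostly with a low value. They report only what shows in the picture. A call takes as long as a camera call. They do not tell look-alikes from the thing itself.
- manip.boxes_of(query, picture): "xyz" ([x, y, z] in m, in world coordinates, good to about 4 mm: the middle of the surface that is visible of it).
- manip.tip_of(query, picture): "xyz" ([x, y, z] in m, in world coordinates, good to about 4 mm: a listed point, or the origin of a listed thing).
The state is a dict: "time_s": time; "joints": joint angles; "joint_velocities": joint speeds; "joint_torque": joint torques, N m; "position": TCP position; "ee_rot": TCP orientation; "ft_force": force on the tool from outside, world axes, zero at the start; "ft_torque": the same for the moment, N m; "gripper_width": finger opening in m; "grip_force": force on a finger pad.
Only numpy, scipy, OpenCV 4.12 (cv2) and the standard library are available. Lean on these libraries where they do the work, as an engineer would, in place of code of your own. Each camera call takes 0.05 s, during which the arm holds its last target. There are 200 camera calls.

## Working session

There is one attempt and no reset: what is moved stays moved. The work goes in short steps, Python scripts to look and compute and a tool call to move; the robot and the scene stay as the last step left them, time stands still between calls to the robot, and variables do not carry over. Pictures are saved under pics/ and viewed, at most 10 in all, crops included, and the job is handed in when it is done.

Besides the shell and the picture viewer there is one more tool, called after "Call:" by a JSON object that holds its "api" and its "payload". servo_tool: Moves the arm, as the interface text tells. Its arguments: {"type":"object","properties":{"plan":{"type":"array","items":{"type":"array"}},"newtons":{"type":"number"}},"required":["plan"]}

```bash
mkdir -p pics; ls; python3 - <<'E'
from rig import manip
import cv2
for n in ["scene","top"]:
    p=manip.capture(n); cv2.imwrite(f"pics/{n}0.png",p["image"])
    print(n,p["fx"],p["t"])
    for q in ["plate","lifter","lifter_grip","rack","rack_seat","carrier","carrier_seat","spool"]:
        for f in (manip.boxes_of,manip.tip_of):
            print(q,f.__name__,[(round(d["conf"],2),[round(v,3) for v in d["xyz"]]) for d in f(q,p)])
s=manip.read_state();print(s["position"],s["ee_rot"],s["time_s"])
E
```

```text
pics
scene 381.6815976970364 [-0.14411267 -0.21516136  1.56382189]
plate call []
plate call [(0.92, [0.634, 0.184, 0.02])]
lifter call [(0.59, [0.453, -0.073, 0.041])]
lifter call [(0.66, [0.434, -0.004, 0.001]), (0.5, [0.73, 0.001, 0.001])]
lifter_grip call [(0.81, [0.456, -0.076, 0.043]), (0.53, [0.509, 0.406, 0.023])]
lifter_grip call [(0.64, [0.451, -0.097, 0.05])]
rack call [(0.9, [0.658, 0.152, 0.014]), (0.56, [0.583, 0.011, 0.007])]
rack call [(0.62, [0.575, 0.006, -0.004]), (0.59, [0.629, 0.184, -0.002])]
rack_seat call [(0.94, [0.579, 0.009, 0.015]), (0.85, [0.655, 0.148, 0.012])]
rack_seat call [(0.93, [0.571, 0.009, 0.021]), (0.61, [0.627, 0.186, 0.022]), (0.58, [0.502, 0.412, -0.003])]
carrier call [(0.65, [0.665, -0.258, 0.011]), (0.57, [0.307, -0.299, 0.013])]
carrier call [(0.98, [0.649, -0.249, 0.0]), (0.85, [0.284, -0.287, -0.004]), (0.55, [0.631, 0.181, 0.022])]
carrier_seat call [(0.97, [0.664, -0.258, 0.011]), (0.69, [0.309, -0.294, 0.013])]
carrier_seat call [(0.86, [0.646, -0.25, 0.02]), (0.69, [0.287, -0.286, 0.024])]
spool call [(0.91, [0.742, -0.007, 0.027])]
[... 722 characters left out ...]
 (0.92, [0.571, 0.008, 0.01])]
rack_seat call [(0.94, [0.571, 0.011, 0.021]), (0.91, [0.635, 0.179, 0.021]), (0.63, [0.498, 0.416, -0.004])]
carrier call [(0.92, [0.656, -0.255, 0.016]), (0.76, [0.296, -0.293, 0.018])]
carrier call [(0.97, [0.647, -0.249, 0.001]), (0.44, [0.671, -0.445, -0.001])]
carrier_seat call [(0.93, [0.294, -0.287, 0.015]), (0.85, [0.656, -0.25, 0.017])]
carrier_seat call [(0.87, [0.648, -0.246, 0.022]), (0.58, [0.29, -0.279, 0.022]), (0.32, [0.431, -0.007, -0.001])]
spool call [(0.72, [0.716, 0.005, 0.033]), (0.21, [0.653, -0.25, 0.016])]
spool call [(0.45, [0.725, 0.004, 0.005])]
[0.22175847 0.58432676 0.40464077] [-3.14147974e+00  2.51427461e-05  2.77885460e+00] 1.7
```

```bash
python3 - <<'E'
import cv2
im=cv2.imread("pics/top0.png"); cv2.imwrite("pics/top0b.png",cv2.resize(im,(800,600),interpolation=cv2.INTER_CUBIC))
E
```

```text
(no output)
```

View pics/top0b.png

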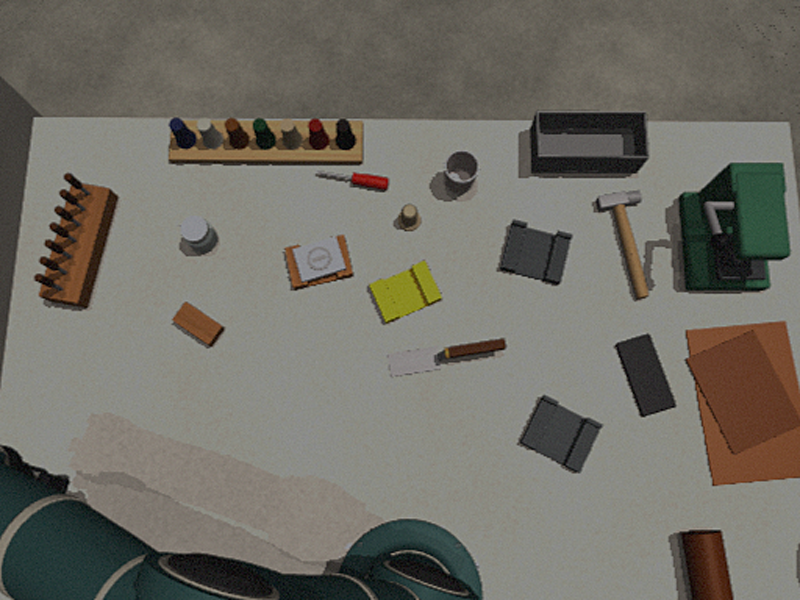

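View pics/scene0.png

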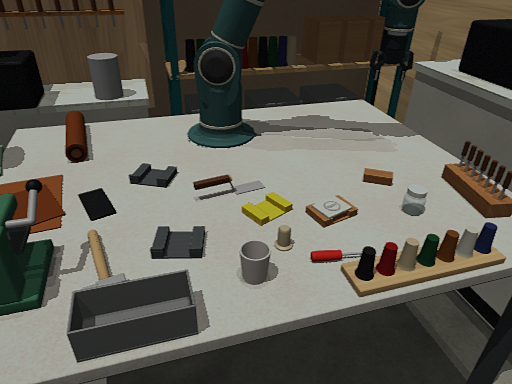

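Candidates (top0b pixels): dark carriers at (535,252) → (0.648,-0.248), 0.69 m from the base, and at (560,432) → (0.29,-0.28), 0.40 m away. The farther one, (535,252), is the one meant. The brown rack with the plate is at (319,259), and the yellow one at (405,291) is a decoy. The lifter blade is at (415,361) with its handle toward (475,349). Next I fit the poses and check them in a crop.

```bash
cat > h.py <<'E'
import numpy as np, cv2
from scipy.optimize import minimize
def proj(p,X):
    c=np.asarray(X)@np.asarray(p["R"]).T+np.asarray(p["t"])
    return np.c_[p["fx"]*c[:,0]/c[:,2]+p["cx"],p["fy"]*c[:,1]/c[:,2]+p["cy"]]
def rect(x0,x1,y0,y1,z): return np.array([[x0,y0,z],[x1,y0,z],[x1,y1,z],[x0,y1,z]],float)
def place(P,q):
    c,s=np.cos(q[2]),np.sin(q[2]); P=np.asarray(P,float)
    return np.c_[q[0]+c*P[:,0]-s*P[:,1],q[1]+s*P[:,0]+c*P[:,1],P[:,2]]
M={"plate":rect(-.035,.035,-.045,.045,.028),
 "blade":rect(-.05,.05,-.023,.023,.0025),
 "handle":rect(-.175,-.065,-.01,.01,.06),
 "seatL":rect(-.042,.05,.031,.061,.022),"seatR":rect(-.042,.05,-.061,-.031,.022),"base":rect(-.042,.058,-.061,.061,0)}
def edgefit(pics,names,q0,blur=1.5,pol=None):
    """maximise mean gradient magnitude along the projected outlines"""
    G=[]
    for p in pics:
        g=cv2.GaussianBlur(cv2.cvtColor(p["image"],cv2.COLOR_BGR2GRAY).astype(np.float32),(0,0),blur)
        G.append(cv2.magnitude(cv2.Sobel(g,5,1,0),cv2.Sobel(g,5,0,1)))
    def samp(P): 
        t=np.linspace(0,1,40)[:,None]; return np.vstack([a+(b-a)*t for a,b in zip(P,np.roll(P,-1,0))])
    S=np.vstack([samp(M[n]) for n in names])
    def cost(q):
        v=0
        for p,g in zip(pics,G):
            u=proj(p,place(S,q)).astype(np.float32)
            v-=cv2.remap(g,u[None,:,0],u[None,:,1],cv2.INTER_LINEAR).mean()
        return v
    best=None
    for dx in(-.006,0,.006):
     for dy in(-.006,0,.006):
      for da in np.linspace(-.25,.25,6):
        r=np.array(q0)+[dx,dy,da]; c=cost(r)
        if best is None or c<best[0]: best=(c,r)
    r=minimize(cost,best[1],method="Nelder-Mead",options=dict(initial_simplex=best[1]+np.array([[0,0,0],[.004,0,0],[0,.004,0],[0,0,.06]])))
    return r.x,r.fun
def draw(p,names,q,im,k,off=(0,0),col=(0,0,255)):
    for n in names:
        u=(proj(p,place(M[n],q))-off)*k+k/2
        cv2.polylines(im,[np.round(u).astype(int)],True,col,1)
E
cat > fit1.py <<'E'
from rig import manip
from h import *
t=manip.capture("top"); s=manip.capture("scene")
J={"plate":(["plate"],[.635,.181,.15]),"lifter":(["blade","handle"],[.432,-.009,1.76]),"carrier":(["seatL","seatR"],[.648,-.248,-.2])}
big={n:cv2.resize(p["image"],None,fx=4,fy=4,interpolation=cv2.INTER_CUBIC) for n,p in(("t",t),("s",s))}
for k,(n,q0) in J.items():
    for lab,ps in(("t",[t]),("s",[s]),("ts",[t,s])):
        q,c=edgefit(ps,n,q0); print(k,lab,np.round(q,4),round(c,1))
    draw(t,n,q,big["t"],4); draw(s,n,q,big["s"],4)
a=big["t"][560:1000,680:1480]; cv2.imwrite("pics/fit_t.png",a)
b=big["s"][680:1060,580:1480]; cv2.imwrite("pics/fit_s.png",cv2.resize(b,(800,338)))
E
python3 fit1.py
```

```text
plate t [0.6327 0.1807 0.3188] -93.4
plate s [0.6362 0.1813 0.3193] -114.0
plate ts [0.6342 0.1811 0.3239] -202.8
lifter t [ 0.4346 -0.0075  1.704 ] -77.6
lifter s [ 0.4415 -0.0118  1.8797] -139.3
lifter ts [ 0.4378 -0.0085  1.6939] -205.5
carrier t [ 0.6538 -0.2507 -0.2502] -96.1
carrier s [ 0.6487 -0.2486 -0.2625] -125.4
carrier ts [ 0.651  -0.2492 -0.2479] -211.1
```

View pics/fit_t.png

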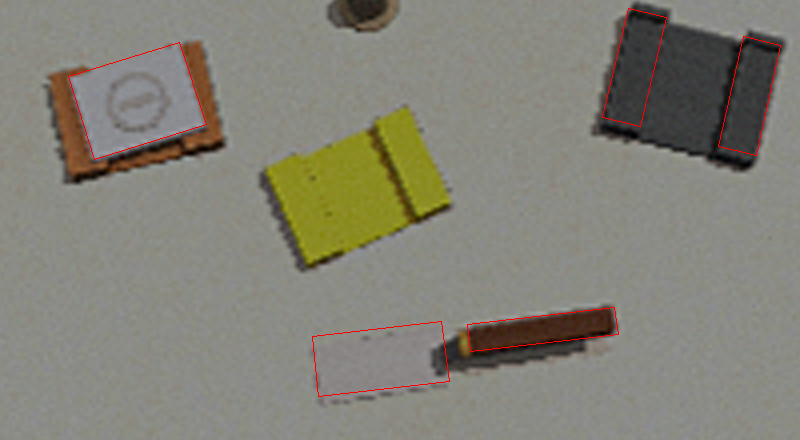

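The top crop shows the plate outline on its edges at (137,100), the carrier bars near (690,85), and the lifter at (380,360) with its yaw slightly uncertain. The identification holds. I'll move above the lifter handle and look with the wrist camera.

Call:
{"api": "servo_tool", "payload": {"plan": [[[0,0,-0.1],[0.005,-0.025,0],0],[[0,0,-0.2],[0.018,-0.06,0],0],[[0,0,-0.3],[0.03,-0.095,0],0],[[0,0,-0.4],[0.042,-0.13,0],0],[[0,0,-0.5],[0.054,-0.165,0],0],[[0,0,-0.6],[0.066,-0.2,0],0],[[0,0,-0.7],[0.078,-0.235,0],0],[[0,0,-0.8],[0.09,-0.27,0],0]]}}

```text
time_s: 2.47
position: [0.312, 0.3125, 0.4048]
ee_rot: [3.141, -0.0, 1.974]
ft_force: [1.0, -0.1, 0.7]
gripper_width: 0.0854
grip_force: 0.0
```

Call:
{"api": "servo_tool", "payload": {"plan": [[[0,0,-0.1],[0.012,-0.037,0],0],[[0,0,-0.2],[0.024,-0.073,0],0],[[0,0,-0.26],[0.036,-0.11,0],0],[[0,0,-0.26],[0.048,-0.147,0],0],[[0,0,-0.26],[0.06,-0.183,0],0],[[0,0,-0.26],[0.072,-0.22,0],0],[[0,0,-0.26],[0.084,-0.257,0],0],[[0,0,-0.26],[0.096,-0.293,0],0]]}}

```text
time_s: 3.13
position: [0.4078, 0.0192, 0.405]
ee_rot: [3.141, -0.001, 1.719]
ft_force: [1.2, -0.0, -0.6]
gripper_width: 0.0855
grip_force: 0.0
```

Call:
{"api": "servo_tool", "payload": {"plan": [[[0,0,0],[0.012,-0.03,-0.015],0],[[0,0,0],[0.022,-0.06,-0.03],0],[[0,0,0],[0.032,-0.09,-0.045],0],[[0,0,0],[0.037,-0.113,-0.055],0],[[0,0,0],[0.038,-0.118,-0.055],0]]}}

```text
time_s: 3.55
position: [0.4457, -0.0999, 0.3482]
ee_rot: [-3.139, 0.002, 1.715]
ft_force: [-1.6, 0.4, -0.1]
gripper_width: 0.0853
grip_force: 0.0
```

```bash
python3 - <<'E'
from rig import manip
from h import *
w=manip.capture("wrist"); cv2.imwrite("pics/w1.png",w["image"])
s=manip.read_state(); print(s["time_s"],np.round(s["position"],4),np.round(s["ee_rot"],4),np.round(s["joints"],3))
for q in["lifter","lifter_grip"]: print(q,[(round(d["conf"],2),np.round(d["xyz"],3)) for d in manip.tip_of(q,w)])
E
```

```text
3.6 [ 0.4458 -0.0992  0.349 ] [-3.1399e+00  1.3000e-03  1.7151e+00] [-0.475  0.226  0.708  2.091 -0.187  0.887  0.484]
lifter [(0.86, array([ 0.435, -0.009, -0.002]))]
lifter_grip [(0.77, array([ 0.449, -0.101,  0.048]))]
```

View pics/w1.png

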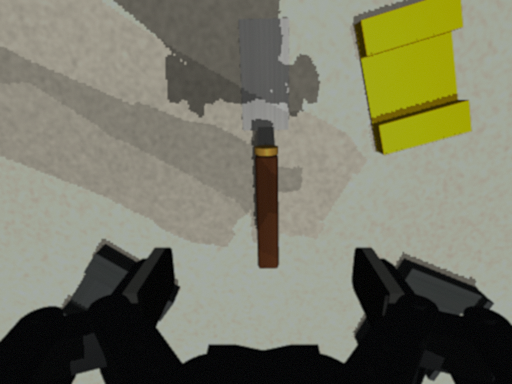

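The wrist view shows the handle from (265,150) to (269,268) and the blade above it at (263,70), with the yellow decoy at the right. I'll fit the handle axis.

```bash
cat >> h.py <<'E'
def unproj(p,uv,z):
    R=np.asarray(p["R"]);o=-R.T@np.asarray(p["t"])
    uv=np.atleast_2d(uv); d=np.c_[(uv[:,0]-p["cx"])/p["fx"],(uv[:,1]-p["cy"])/p["fy"],np.ones(len(uv))]@R
    return o+d*((z-o[2])/d[:,2])[:,None]
def handle(p):
    h=cv2.cvtColor(p["image"],cv2.COLOR_BGR2HSV)
    m=((h[...,0]<14)|(h[...,0]>170))&(h[...,1]>100)&(h[...,2]>25)&(h[...,2]<170)
    n,l,st,_=cv2.connectedComponentsWithStats(m.astype(np.uint8))
    i=1+np.argmax(st[1:,4]); v,u=np.nonzero(l==i)
    X=unproj(p,np.c_[u,v],.06)[:,:2]; r=cv2.minAreaRect((X*1000).astype(np.float32))
    c=X.mean(0); e=np.linalg.svd(X-c,full_matrices=False)[2][0]
    return r,c,e,(X-c)@e,len(u)
E
python3 - <<'E'
from rig import manip
from h import *
w=manip.capture("wrist")
r,c,e,s,n=handle(w); print(r,c,e,np.arctan2(e[1],e[0]),s.min(),s.max(),n)
for nm in(["handle"],["blade"],["handle","blade"]): print(nm,edgefit([w],nm,[.435,-.009,1.70]))
t=manip.capture("top");r,c,e,s,n=handle(t);
E
```

```text
((451.2361145019531, -125.76937866210938), (18.097885131835938, 106.17521667480469), 9.123663902282715) [ 0.45113894 -0.12221141] [ 0.16700485 -0.98595607] -1.4030052560246955 -0.04950596442603349 0.0566790756564364 2178
['handle'] (array([ 0.43093128, -0.00768183,  1.74336807]), np.float64(-161.9081573486328))
['blade'] (array([ 0.42886791, -0.00697186,  1.83076855]), np.float64(-32.42493438720703))
['handle', 'blade'] (array([ 0.43103359, -0.0076872 ,  1.74295748]), np.float64(-94.77767181396484))
```

Call:
{"api": "servo_tool", "payload": {"plan": [[[0,0,0.01],[0.0,0.0,-0.02],0],[[0,0,0.023],[0.0005,0.0004,-0.05],0],[[0,0,0.023],[0.0005,0.0004,-0.08],0],[[0,0,0.023],[0.0005,0.0004,-0.11],0],[[0,0,0.023],[0.0005,0.0004,-0.13],0],[[0,0,0.023],[0.0005,0.0004,-0.142],0],[[0,0,0.023],[0.0005,0.0004,-0.147],0],[[0,0,0.023],[0.0005,0.0004,-0.147],0.2]], "newtons": 90}}

```text
time_s: 4.47
position: [0.4463, -0.0955, 0.2024]
ee_rot: [-3.141, -0.001, 1.743]
ft_force: [-0.3, -0.5, -0.0]
gripper_width: 0.0753
grip_force: 0.0
```

Call:
{"api": "servo_tool", "payload": {"plan": [[[0,0,0],[0,0,0],0.5],[[0,0,0],[0,0,0],0.8],[[0,0,0],[0,0,0],1],[[0,0,0],[0,0,0],1],[[0,0,0],[0,0,0],1],[[0,0,0],[0,0,0],1],[[0,0,0],[0,0,0],1],[[0,0,0],[0,0,0],1]]}}

```text
time_s: 5.13
position: [0.4466, -0.0963, 0.2031]
ee_rot: [3.141, 0.0, 1.742]
ft_force: [-0.7, 1.0, 8.3]
gripper_width: 0.019
grip_force: 88.4
```

Call:
{"api": "servo_tool", "payload": {"plan": [[[0,0,0],[0,0,0.015],1],[[0,0,0],[0,0,0.04],1],[[0,0,-0.05],[0,0.005,0.065],1],[[0,0,-0.15],[-0.002,0.02,0.08],1],[[0,0,-0.26],[-0.005,0.04,0.085],1],[[0,0,-0.37],[-0.008,0.06,0.085],1],[[0,0,-0.48],[-0.01,0.08,0.085],1],[[0,0,-0.59],[-0.013,0.1,0.085],1]]}}

```text
time_s: 5.8
position: [0.433, 0.0047, 0.2879]
ee_rot: [3.141, -0.001, 1.146]
ft_force: [1.7, 1.2, -2.2]
gripper_width: 0.0185
grip_force: 88.1
```

Call:
{"api": "servo_tool", "payload": {"plan": [[[0,0,-0.11],[-0.002,0.02,0],1],[[0,0,-0.22],[-0.005,0.04,0],1],[[0,0,-0.33],[-0.008,0.06,0],1],[[0,0,-0.44],[-0.01,0.08,0],1],[[0,0,-0.55],[-0.012,0.1,0],1],[[0,0,-0.66],[-0.014,0.115,0],1],[[0,0,-0.77],[-0.014,0.125,0],1],[[0,0,-0.86],[-0.014,0.129,0],1]]}}

```text
time_s: 6.47
position: [0.419, 0.1344, 0.2877]
ee_rot: [-3.141, 0.0, 0.288]
ft_force: [0.5, -0.0, -1.7]
gripper_width: 0.0187
grip_force: 88.0
```

Call:
{"api": "servo_tool", "payload": {"plan": [[[0,0,-0.02],[0,0,0],1],[[0,0,-0.02],[0,0,0],1]]}}

```text
time_s: 6.63
position: [0.4191, 0.1327, 0.2876]
ee_rot: [3.141, 0.0, 0.273]
ft_force: [-0.0, 0.2, -1.5]
gripper_width: 0.0187
grip_force: 88.2
```

```bash
cat >> h.py <<'E'
M["rackL"]=rect(-.042,.042,.031,.061,.022);M["rackR"]=rect(-.042,.042,-.061,-.031,.022);M["rack"]=rect(-.042,.042,-.061,.061,.022)
M["front"]=np.array([[-.042,-.061,.022],[-.042,-.031,.022],[-.042,-.031,.004],[-.042,.031,.004],[-.042,.031,.022],[-.042,.061,.022],[-.042,.061,0],[-.042,-.061,0]])
E
python3 - <<'E'
from rig import manip
from h import *
w=manip.capture("wrist"); t=manip.capture("top")
st=manip.read_state(); print(st["time_s"],np.round(st["position"],4),np.round(st["ee_rot"],4),np.round(st["joints"],3),st["grip_force"])
print("w handle",handle(w)[:3])
for lab,p in(("w",[w]),("t",[t])):
    print(lab,"rack",edgefit(p,["rack"],[.632,.181,.22])); print(lab,"plate",edgefit(p,["plate"],[.634,.181,.32]))
    print(lab,"carrier",edgefit(p,["seatL","seatR"],[.648,-.248,-.25],blur=1)) if lab=="t" else 0
im=cv2.resize(w["image"],(800,600)); k=800/512
draw(w,["rack","front"],edgefit([w],["rack"],[.632,.181,.22])[0],im,k);draw(w,["plate"],edgefit([w],["plate"],[.634,.181,.32])[0],im,k,col=(0,255,0))
cv2.imwrite("pics/w2.png",im)
E
```

```text
6.7333 [0.4192 0.1323 0.2877] [-3.1415e+00  1.0000e-04  2.7420e-01] [-1.212  0.416  0.999  2.184 -0.5    0.788 -1.183] 88.16581964492798
w handle (((354.42156982421875, 114.17642211914062), (103.39458465576172, 32.67966842651367), 15.409149169921875), array([0.35505929, 0.11287762]), array([-0.96568688, -0.25970918]))
w rack (array([ 0.626,  0.175, -0.03 ]), np.float64(0.0))
w plate (array([0.628, 0.175, 0.07 ]), np.float64(0.0))
t rack (array([0.6239447 , 0.18278397, 0.20366438]), np.float64(-92.16612243652344))
t plate (array([0.63245636, 0.18079417, 0.3173422 ]), np.float64(-102.8249740600586))
t carrier (array([ 0.6545263 , -0.25126706, -0.25571612]), np.float64(-131.4605712890625))
```

View pics/w2.png

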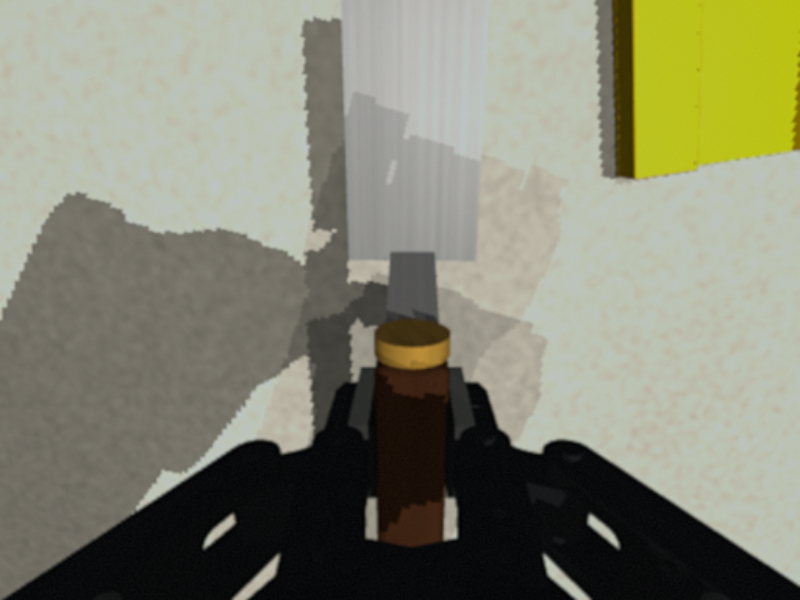

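```bash
cat >> h.py <<'E'
def hullfit(p,mask,near,pts,q0,K=8):
    u0=proj(p,[near])[0]; mk=mask.astype(np.uint8)
    n,l,st,ce=cv2.connectedComponentsWithStats(mk)
    ok=[i for i in range(1,n) if st[i,4]>15 and np.hypot(*(ce[i]-u0))<28]
    v,u=np.nonzero(np.isin(l,ok)); o=u0-40
    px=np.vstack([np.c_[u+a,v+b] for a in(-.5,.5) for b in(-.5,.5)])
    def pol(P):
        m=np.zeros((80*K,80*K),np.uint8); h=cv2.convexHull(((P-o)*K).astype(np.float32)); cv2.fillConvexPoly(m,np.round(h).astype(int),1); return m
    T=pol(px)
    def cost(q):
        m=pol(proj(p,place(pts,q))); return -(m&T).sum()/(m|T).sum()
    q0=np.array(q0)
    r=minimize(cost,q0,method="Nelder-Mead",options=dict(xatol=1e-4,fatol=1e-4,initial_simplex=q0+np.array([[0,0,0],[.008,0,0],[0,.008,0],[0,0,.12]])))
    return r.x,r.fun
RK=np.vstack([rect(-.042,.042,-.061,.061,z) for z in(0,.022)])
CA=np.vstack([rect(-.042,.058,-.061,.061,0),rect(-.042,.058,-.061,.061,.022),rect(.05,.058,-.061,-.031,.03),rect(.05,.058,.031,.061,.03)])
E
python3 - <<'E'
from rig import manip
from h import *
for n in("top","scene"):
    p=manip.capture(n); h=cv2.cvtColor(p["image"],cv2.COLOR_BGR2HSV)
    org=(h[...,0]<18)&(h[...,1]>110)&(h[...,2]>45)
    print(n,"rack",hullfit(p,org,[.632,.181,.01],RK,[.632,.181,.2]))
    g=cv2.cvtColor(p["image"],cv2.COLOR_BGR2GRAY)
    for th in(75,85): print(n,"carrier",hullfit(p,(g<th)&(h[...,1]<90),[.652,-.25,.01],CA,[.648,-.248,-.25]))
    for q,f in(("rack",0),("carrier_seat",0),("rack_seat",0)): print(q,[(round(d["conf"],2),np.round(d["xyz"],3)) for d in manip.tip_of(q,p)])
    big=cv2.resize(p["image"],None,fx=5,fy=5,interpolation=cv2.INTER_CUBIC)
    for nm,c in(("r",[.632,.181,.01]),("c",[.652,-.25,.01])):
        u=(proj(p,[c])[0]*5).astype(int); cv2.imwrite(f"pics/z_{n}_{nm}.png",big[u[1]-150:u[1]+150,u[0]-190:u[0]+190])
a=[[cv2.imread(f"pics/z_{n}_{m}.png") for m in "rc"] for n in("top","scene")]
cv2.imwrite("pics/z.png",np.vstack([np.hstack(r) for r in a]))
E
```

```text
top rack (array([ 0.74222222,  0.24855556, -1.66666667]), np.float64(0.0))
top carrier (array([ 0.71921933, -0.187725  ,  0.00809565]), np.float64(114615204409640.17))
top carrier (array([ 0.7337353 , -0.35942976, -0.50132754]), np.float64(0.0))
rack [(0.91, array([0.634, 0.184, 0.003])), (0.84, array([ 0.568,  0.009, -0.002])), (0.34, array([0.636, 0.178, 0.024]))]
carrier_seat [(0.89, array([ 0.287, -0.279,  0.021])), (0.73, array([ 0.646, -0.247,  0.021]))]
rack_seat [(0.93, array([0.571, 0.009, 0.022])), (0.65, array([0.63 , 0.179, 0.024]))]
scene rack (array([ 0.76474074,  0.23285185, -1.70222222]), np.float64(0.0))
scene carrier (array([ 0.73103666, -0.22968538, -0.31637764]), np.float64(92183480371745.0))
scene carrier (array([ 0.73103666, -0.22968538, -0.31637764]), np.float64(92006923302606.67))
rack [(0.75, array([ 0.574,  0.008, -0.008])), (0.67, array([ 0.628,  0.182, -0.001]))]
carrier_seat [(0.58, array([ 0.288, -0.286,  0.022])), (0.57, array([ 0.645, -0.252,  0.02 ])), (0.53, array([ 0.809, -0.097, -0.001])), (0.43, array([ 0.67 , -0.439,  0.004])), (0.41, array([ 0.632,  0.183, -0.001]))]
rack_seat [(0.82, array([0.571, 0.003, 0.024])), (0.78, array([0.63 , 0.181, 0.022]))]h.py:65: RuntimeWarning: overflow encountered in scalar negative
  m=pol(proj(p,place(pts,q))); return -(m&T).sum()/(m|T).sum()
```

View pics/z.png

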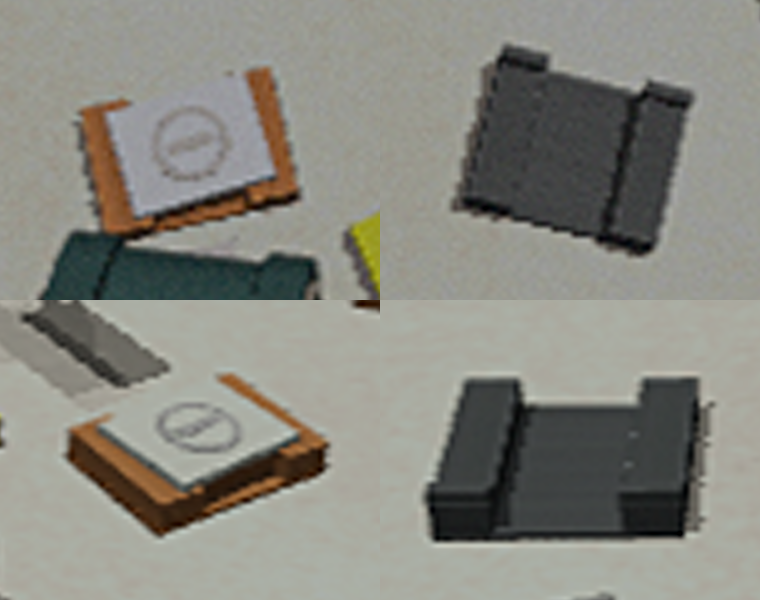

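The crops show the plate about 0.1 rad askew on the brown rack (left), and the carrier with its lugs at the back (right). The fit failed on an unsigned overflow, so I'll fix that and rerun.

```bash
sed -i 's/return -(m&T).sum()\/(m|T).sum()/return -float((m\&T).sum())\/float((m|T).sum())/' h.py
python3 - <<'E'
from rig import manip
from h import *
from scipy import ndimage
for n in("top","scene"):
    p=manip.capture(n); h=cv2.cvtColor(p["image"],cv2.COLOR_BGR2HSV)
    org=(h[...,0]<18)&(h[...,1]>100)&(h[...,2]>45)
    org[:, :]&=True
    q,c=hullfit(p,org,[.632,.181,.01],RK,[.632,.181,.2]); print(n,"rack",np.round(q,4),round(c,3))
    g=cv2.cvtColor(p["image"],cv2.COLOR_BGR2GRAY)
    for th in(80,90):
        q2,c=hullfit(p,g<th,[.652,-.25,.01],CA,[.648,-.248,-.25]); print(n,"carrier",th,np.round(q2,4),round(c,3))
    big=cv2.resize(p["image"],None,fx=5,fy=5,interpolation=cv2.INTER_CUBIC)
    draw(p,["rackL","rackR","rack"],q,big,5);draw(p,["seatL","seatR","base"],q2,big,5)
    for nm,cc in(("r",[.632,.181,.01]),("c",[.652,-.25,.01])):
        u=(proj(p,[cc])[0]*5).astype(int); cv2.imwrite(f"pics/z_{n}_{nm}.png",big[u[1]-150:u[1]+150,u[0]-190:u[0]+190])
a=[[cv2.imread(f"pics/z_{n}_{m}.png") for m in "rc"] for n in("top","scene")]
cv2.imwrite("pics/zz.png",np.vstack([np.hstack(r) for r in a]))
E
```

```text
top rack [0.6304 0.1829 0.2212] -0.964
top carrier 80 [ 0.642  -0.248  -0.2408] -0.927
top carrier 90 [ 0.6439 -0.2477 -0.2403] -0.904
scene rack [0.6315 0.1829 0.2417] -0.977
scene carrier 80 [ 0.648  -0.2489 -0.2459] -0.983
scene carrier 90 [ 0.6485 -0.2486 -0.2453] -0.976
```

View pics/zz.png

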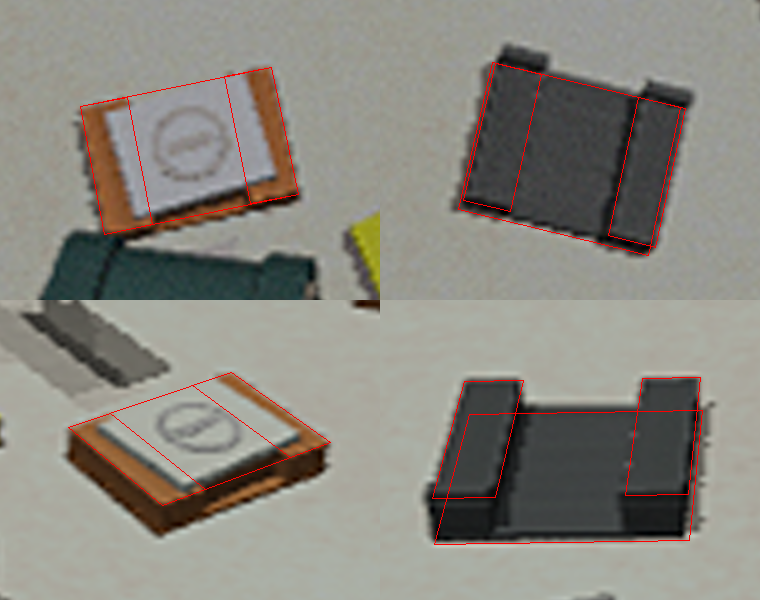

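Rack (0.631,0.183,0.23), plate (0.633,0.181,0.32) and carrier (0.648,-0.2485,-0.245) now match the pictures: the outlines fall on the edges. I'll lower the lifter in front of the rack channel.

Call:
{"api": "servo_tool", "payload": {"plan": [[[0,0,-0.01],[0.0027,-0.002,-0.01],1],[[0,0,-0.022],[0.0054,-0.0039,-0.03],1],[[0,0,-0.022],[0.0054,-0.0039,-0.05],1],[[0,0,-0.022],[0.0054,-0.0039,-0.066],1],[[0,0,-0.022],[0.0054,-0.0039,-0.0745],1],[[0,0,-0.022],[0.0054,-0.0039,-0.0745],1],[[0,0,-0.022],[0.0054,-0.0039,-0.0745],1]]}}

```text
time_s: 7.82
position: [0.4249, 0.1286, 0.2134]
ee_rot: [3.141, 0.0, 0.249]
ft_force: [0.1, -0.0, -1.0]
gripper_width: 0.0188
grip_force: 88.1
```

```bash
python3 - <<'E'
from rig import manip
from h import *
p=manip.capture("scene"); s=manip.read_state(); print(np.round(s["position"],4),np.round(s["ee_rot"],4))
q=[*(s["position"][:2]+.09*np.array([np.cos(.25),np.sin(.25)])),.25]; z=s["position"][2]-.203
big=cv2.resize(p["image"],None,fx=5,fy=5,interpolation=cv2.INTER_CUBIC)
M["b"]=M["blade"]+[0,0,z];draw(p,["b"],q,big,5);draw(p,["rackL","rackR","front"],[.631,.183,.232],big,5,col=(0,255,0))
u=(proj(p,[[.55,.16,.02]])[0]*5).astype(int); cv2.imwrite("pics/pre.png",big[u[1]-250:u[1]+250,u[0]-350:u[0]+350])
E
```

```text
[0.425  0.1288 0.2138] [-3.1415e+00 -6.0000e-04  2.4970e-01]
```

View pics/pre.png

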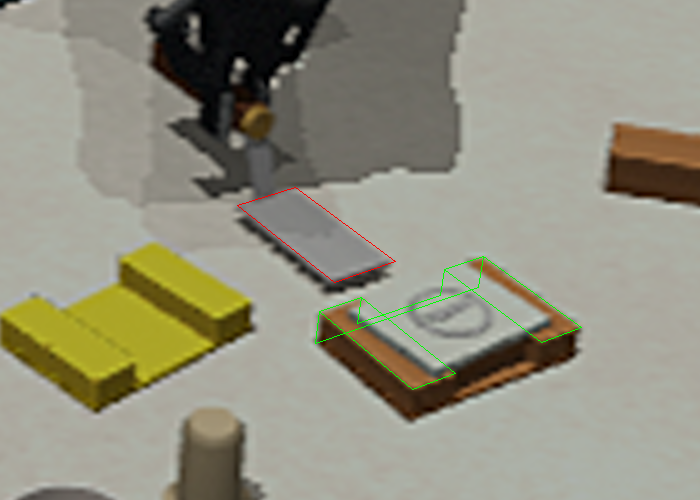

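The scene crop shows the blade at (315,235) matching its predicted outline and in line with the channel at (400,300). I'll insert it.

Call:
{"api": "servo_tool", "payload": {"plan": [[[0,0,0],[0.006,0.0015,0],1],[[0,0,0],[0.014,0.0036,0],1],[[0,0,0],[0.022,0.0056,0],1],[[0,0,0],[0.03,0.0077,0],1],[[0,0,0],[0.038,0.0097,0],1],[[0,0,0],[0.046,0.0117,0],1],[[0,0,0],[0.054,0.0138,0],1],[[0,0,0],[0.062,0.0158,0],1]]}}

```text
time_s: 8.53
position: [0.4876, 0.1448, 0.2131]
ee_rot: [-3.142, 0.0, 0.25]
ft_force: [-0.4, 0.8, -1.7]
gripper_width: 0.0191
grip_force: 88.1
```

Call:
{"api": "servo_tool", "payload": {"plan": [[[0,0,0],[0.008,0.002,0],1],[[0,0,0],[0.017,0.0043,0],1],[[0,0,0],[0.026,0.0066,0],1],[[0,0,0],[0.035,0.009,0],1],[[0,0,0],[0.044,0.0112,0],1],[[0,0,0],[0.052,0.0133,0],1],[[0,0,0],[0.059,0.0151,0],1],[[0,0,0],[0.059,0.0151,0],1]]}}

```text
time_s: 9.2
position: [0.5469, 0.16, 0.2132]
ee_rot: [3.141, -0.001, 0.25]
ft_force: [0.2, -0.6, -2.0]
gripper_width: 0.0186
grip_force: 88.1
```

Call:
{"api": "servo_tool", "payload": {"plan": [[[0,0,0],[0,0,0.004],1],[[0,0,0],[0,0,0.007],1],[[0,0,0],[0,0,0.009],1],[[0,0,0],[0,0,0.011],1],[[0,0,0],[0,0,0.013],1],[[0,0,0],[0,0,0.016],1],[[0,0,0],[0,0,0.02],1],[[0,0,0],[0,0,0.025],1]]}}

```text
time_s: 9.87
position: [0.5456, 0.1597, 0.2384]
ee_rot: [-3.142, 0.0, 0.25]
ft_force: [-0.7, -0.1, -0.9]
gripper_width: 0.0183
grip_force: 88.1
```

Call:
{"api": "servo_tool", "payload": {"plan": [[[0,0,0],[0,0,0.006],1],[[0,0,0],[0,0,0.013],1],[[0,0,0],[0,0,0.021],1],[[0,0,0],[0,0,0.029],1],[[0,0,0],[0,0,0.036],1],[[0,0,0],[0,0,0.041],1],[[0,0,0],[0,0,0.044],1],[[0,0,0],[0,0,0.045],1]]}}

```text
time_s: 10.53
position: [0.5458, 0.1597, 0.2837]
ee_rot: [-3.141, -0.0, 0.25]
ft_force: [0.0, -0.7, -2.4]
gripper_width: 0.0187
grip_force: 88.1
```

```bash
cat > chk.py <<'E'
from rig import manip
from h import *
p=manip.capture("scene");t=manip.capture("top"); s=manip.read_state(); P=np.array(s["position"]); R=s["ee_rot"]; print(s["time_s"],np.round(P,4),np.round(R,4),np.round(s["joints"],3))
y=R[2]; z=P[2]-.203
q=[*(P[:2]+.09*np.array([np.cos(y),np.sin(y)])),y]; print("blade",np.round(q,4),z)
M["pl"]=M["plate"]+[0,0,z+.0025-.022]
for l,ps in(("s",[p]),("t",[t]),("ts",[p,t])):
    f,c=edgefit(ps,["pl"],q); d=f[:2]-q[:2]; print(l,np.round(f,4),round(c,1),"in lifter:",np.round([d@[np.cos(y),np.sin(y)],d@[-np.sin(y),np.cos(y)],f[2]-y],4))
E
python3 chk.py
```

```text
10.6333 [0.5456 0.1598 0.2832] [-3.1414e+00  1.0000e-04  2.4990e-01] [-0.991  0.63   0.877  1.88  -0.605  0.922 -1.145]
blade [0.6328 0.182  0.2499] 0.08015244440795116
s [0.6332 0.1807 0.3521] -128.3 in lifter: [ 0.     -0.0014  0.1021]
t [0.6774 0.1688 0.0146] -105.3 in lifter: [ 0.0399 -0.0239 -0.2354]
ts [0.6333 0.1793 0.3539] -155.1 in lifter: [-0.0002 -0.0027  0.104 ]
```

The plate is on the blade, centred within 2 mm. I'll carry it across smoothly.

Call:
{"api": "servo_tool", "payload": {"plan": [[[0,0,-0.006],[0.0002,-0.004,0],1],[[0,0,-0.014],[0.0004,-0.01,0],1],[[0,0,-0.025],[0.0007,-0.018,0],1],[[0,0,-0.039],[0.0011,-0.028,0],1],[[0,0,-0.056],[0.0016,-0.04,0],1],[[0,0,-0.075],[0.0022,-0.054,0],1],[[0,0,-0.096],[0.0028,-0.069,0],1],[[0,0,-0.118],[0.0035,-0.085,0],1]]}}

```text
time_s: 11.3
position: [0.5492, 0.0729, 0.2832]
ee_rot: [-3.142, 0.0, 0.129]
ft_force: [-0.5, -0.6, -2.1]
gripper_width: 0.0186
grip_force: 87.9
```

Call:
{"api": "servo_tool", "payload": {"plan": [[[0,0,-0.024],[0.0007,-0.017,0],1],[[0,0,-0.047],[0.0014,-0.034,0],1],[[0,0,-0.071],[0.0021,-0.051,0],1],[[0,0,-0.095],[0.0028,-0.068,0],1],[[0,0,-0.118],[0.0035,-0.085,0],1],[[0,0,-0.142],[0.0042,-0.102,0],1],[[0,0,-0.165],[0.0049,-0.119,0],1],[[0,0,-0.189],[0.0056,-0.136,0],1]]}}

```text
time_s: 11.97
position: [0.5545, -0.0635, 0.2832]
ee_rot: [3.142, -0.0, -0.06]
ft_force: [0.5, 0.0, -2.0]
gripper_width: 0.0191
grip_force: 88.0
```

Call:
{"api": "servo_tool", "payload": {"plan": [[[0,0,-0.024],[0.0007,-0.017,0],1],[[0,0,-0.047],[0.0014,-0.034,0],1],[[0,0,-0.071],[0.0021,-0.051,0],1],[[0,0,-0.095],[0.0028,-0.068,0],1],[[0,0,-0.118],[0.0035,-0.085,0],1],[[0,0,-0.142],[0.0042,-0.102,0],1],[[0,0,-0.164],[0.0049,-0.118,0],1],[[0,0,-0.183],[0.0054,-0.132,0],1]]}}

```text
time_s: 12.63
position: [0.5595, -0.1957, 0.2832]
ee_rot: [3.141, -0.0, -0.244]
ft_force: [0.5, -0.5, -2.3]
gripper_width: 0.0186
grip_force: 88.0
```

Call:
{"api": "servo_tool", "payload": {"plan": [[[0,0,-0.015],[0.0005,-0.011,0],1],[[0,0,-0.026],[0.0008,-0.019,0],1],[[0,0,-0.033],[0.001,-0.024,0],1],[[0,0,-0.037],[0.0011,-0.027,0],1],[[0,0,-0.04],[0.0012,-0.0288,0],1],[[0,0,-0.04],[0.0012,-0.0288,0],1],[[0,0,-0.04],[0.0012,-0.0288,0],1]]}}

```text
time_s: 13.22
position: [0.5615, -0.2216, 0.2831]
ee_rot: [-3.141, 0.0, -0.279]
ft_force: [1.1, 0.4, -2.3]
gripper_width: 0.0183
grip_force: 88.0
```

```bash
python3 chk.py; python3 - <<'E'
from rig import manip
import cv2
cv2.imwrite("pics/c_s.png",cv2.resize(manip.capture("scene")["image"][180:300,100:280],(800,533),interpolation=cv2.INTER_CUBIC))
E
```

```text
13.3167 [ 0.5615 -0.2215  0.2831] [-3.1413e+00  1.0000e-04 -2.7930e-01] [-0.344  0.732  0.955  1.791 -0.706  1.002 -0.953]
blade [ 0.648  -0.2464 -0.2793] 0.08012706453333579
s [ 0.6499 -0.2468 -0.2149] -104.9 in lifter: [0.0019 0.0001 0.0644]
t [ 0.6611 -0.222  -0.8339] -69.8 in lifter: [ 0.0058  0.027  -0.5545]
ts [ 0.6505 -0.2469 -0.2253] -112.6 in lifter: [0.0025 0.0002 0.054 ]
```

View pics/c_s.png

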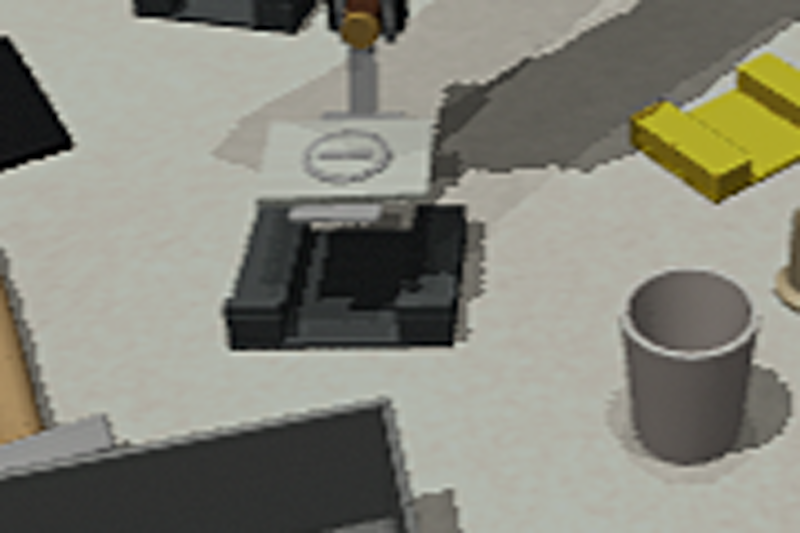

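The picture shows the plate level on the blade at (350,155) in the crop, directly above the carrier. I'll lower it gently with a 1–2 mm correction.

Call:
{"api": "servo_tool", "payload": {"plan": [[[0,0,0],[0,-0.0005,-0.006],1],[[0,0,0],[-0.001,-0.001,-0.015],1],[[0,0,0],[-0.001,-0.0012,-0.025],1],[[0,0,0],[-0.001,-0.0012,-0.035],1],[[0,0,0],[-0.001,-0.0012,-0.044],1],[[0,0,0],[-0.001,-0.0012,-0.051],1],[[0,0,0],[-0.001,-0.0012,-0.055],1],[[0,0,0],[-0.001,-0.0012,-0.0575],1]]}}

```text
time_s: 14.03
position: [0.5603, -0.2233, 0.2249]
ee_rot: [3.142, 0.001, -0.28]
ft_force: [0.1, -0.3, -1.7]
gripper_width: 0.0188
grip_force: 88.1
```

Call:
{"api": "servo_tool", "payload": {"plan": [[[0,0,0],[0,0,-0.001],1],[[0,0,0],[0,0,-0.002],1],[[0,0,0],[0,0,-0.003],1],[[0,0,0],[0,0,-0.004],1],[[0,0,0],[0,0,-0.0055],1],[[0,0,0],[0,0,-0.0075],1],[[0,0,0],[0,0,-0.01],1],[[0,0,0],[0,0,-0.012],1]]}}

```text
time_s: 14.7
position: [0.5604, -0.2233, 0.2134]
ee_rot: [-3.141, 0.0, -0.28]
ft_force: [-0.2, -0.2, -2.3]
gripper_width: 0.0188
grip_force: 88.1
```

Call:
{"api": "servo_tool", "payload": {"plan": [[[0,0,0],[0,0,0],1],[[0,0,0],[0,0,0],1]]}}

```text
time_s: 14.87
position: [0.5604, -0.2233, 0.2136]
ee_rot: [-3.142, 0.0, -0.28]
ft_force: [-0.1, 0.1, -1.7]
gripper_width: 0.0188
grip_force: 88.1
```

```bash
cat > pl.py <<'E'
from rig import manip
from h import *
p=manip.capture("scene"); s=manip.read_state(); print(s["time_s"],np.round(s["position"],4),np.round(s["ee_rot"],4))
def rep(l,ps):
    f,c=edgefit(ps,["plate"],[.649,-.248,-.21]); d=f[:2]-[.648,-.2485]; a=-.245
    print(l,np.round(f,4),round(c,1),"in carrier:",np.round([d@[np.cos(a),np.sin(a)],d@[-np.sin(a),np.cos(a)],f[2]-a],4))
rep("s",[p]); rep("t",[manip.capture("top")])
E
python3 pl.py
```

```text
14.9167 [ 0.5604 -0.2233  0.2136] [-3.1416e+00  1.0000e-04 -2.8030e-01]
s [ 0.6492 -0.2495 -0.2046] -177.2 in carrier: [ 0.0014 -0.0007  0.0404]
t [ 0.6626 -0.2785 -0.744 ] -17.1 in carrier: [ 0.0215 -0.0255 -0.499 ]
```

Placed at +1.4 mm along, -0.7 mm across and 0.04 rad off square. I'll draw the lifter out.

Call:
{"api": "servo_tool", "payload": {"plan": [[[0,0,0],[-0.004,0.001,0],1],[[0,0,0],[-0.01,0.0025,0],1],[[0,0,0],[-0.018,0.0045,0],1],[[0,0,0],[-0.027,0.0068,0],1],[[0,0,0],[-0.036,0.009,0],1],[[0,0,0],[-0.045,0.0112,0],1],[[0,0,0],[-0.054,0.0135,0],1],[[0,0,0],[-0.063,0.0158,0],1]]}}

```text
time_s: 15.63
position: [0.4964, -0.2072, 0.2137]
ee_rot: [-3.141, -0.0, -0.28]
ft_force: [0.5, -0.9, -1.7]
gripper_width: 0.0186
grip_force: 88.1
```

Call:
{"api": "servo_tool", "payload": {"plan": [[[0,0,0],[-0.01,0.0025,0],1],[[0,0,0],[-0.02,0.005,0],1],[[0,0,0],[-0.03,0.0075,0],1],[[0,0,0],[-0.04,0.01,0],1],[[0,0,0],[-0.05,0.0125,0],1],[[0,0,0],[-0.058,0.0145,0],1],[[0,0,0],[-0.064,0.016,0],1],[[0,0,0],[-0.066,0.0165,0],1]]}}

```text
time_s: 16.3
position: [0.4305, -0.1908, 0.2137]
ee_rot: [-3.141, 0.0, -0.281]
ft_force: [-0.1, -0.5, -0.7]
gripper_width: 0.0189
grip_force: 88.1
```

Call:
{"api": "servo_tool", "payload": {"plan": [[[0,0,0],[-0.002,0.01,0],1],[[0,0,0],[-0.004,0.022,-0.001],1],[[0,0,0],[-0.005,0.03,-0.004],1],[[0,0,0],[-0.005,0.03,-0.007],1],[[0,0,0],[-0.005,0.03,-0.009],1],[[0,0,0],[-0.005,0.03,-0.0102],1],[[0,0,0],[-0.005,0.03,-0.0107],1],[[0,0,0],[-0.005,0.03,-0.0107],1]]}}

```text
time_s: 16.97
position: [0.4264, -0.1614, 0.2032]
ee_rot: [-3.141, 0.0, -0.281]
ft_force: [-4.8, 6.3, 17.7]
gripper_width: 0.0188
grip_force: 91.1
```

```bash
python3 pl.py
```

```text
17.0167 [ 0.4264 -0.1614  0.2032] [-3.1405e+00  3.0000e-04 -2.8070e-01]
s [ 0.6509 -0.2499 -0.2144] -166.0 in carrier: [ 0.0032 -0.0007  0.0306]
t [ 0.6459 -0.2493 -0.2103] -206.6 in carrier: [-0.0018 -0.0012  0.0347]
```

Call:
{"api": "servo_tool", "payload": {"plan": [[[0,0,0],[0,0,0.0003],1],[[0,0,0],[0,0,0.0003],0.7],[[0,0,0],[0,0,0.0003],0.4],[[0,0,0],[0,0,0.0003],0],[[0,0,0],[0,0,0.0003],0],[[0,0,0],[0,0,0.0003],0],[[0,0,0],[0,0,0.0003],0],[[0,0,0],[0,0,0.0003],0]]}}

```text
time_s: 17.73
position: [0.4264, -0.161, 0.2033]
ee_rot: [-3.142, -0.0, -0.28]
ft_force: [1.3, -0.1, 0.0]
gripper_width: 0.0855
grip_force: 0.0
```

Call:
{"api": "servo_tool", "payload": {"plan": [[[0,0,0],[0,0,0.008],0],[[0,0,0],[0,0,0.025],0],[[0,0,0],[0,0,0.05],0],[[0,0,0],[-0.005,0.01,0.08],0],[[0,0,0],[-0.01,0.03,0.11],0],[[0,0,0],[-0.01,0.06,0.14],0],[[0,0,0],[-0.01,0.09,0.17],0],[[0,0,0],[-0.01,0.11,0.18],0]]}}

```text
time_s: 18.4
position: [0.4165, -0.0616, 0.3766]
ee_rot: [3.141, 0.001, -0.282]
ft_force: [0.1, 0.1, 0.1]
gripper_width: 0.0853
grip_force: 0.0
```

```bash
python3 pl.py; python3 - <<'E'
from rig import manip
from h import *
p=manip.capture("scene"); print(edgefit([p],["blade","handle"],[.513,-.186,-.28]))
cv2.imwrite("pics/end.png",cv2.resize(p["image"],(800,600),interpolation=cv2.INTER_CUBIC))
E
```

```text
18.45 [ 0.4175 -0.0569  0.3792] [-3.1376e+00 -1.4000e-03 -2.8230e-01]
s [ 0.6508 -0.2499 -0.2166] -162.9 in carrier: [ 0.0031 -0.0007  0.0284]
t [ 0.6459 -0.2493 -0.2103] -188.9 in carrier: [-0.0018 -0.0013  0.0347]
(array([ 0.51628585, -0.18628776, -0.29390048]), np.float64(-114.2782974243164))
```

View pics/end.png

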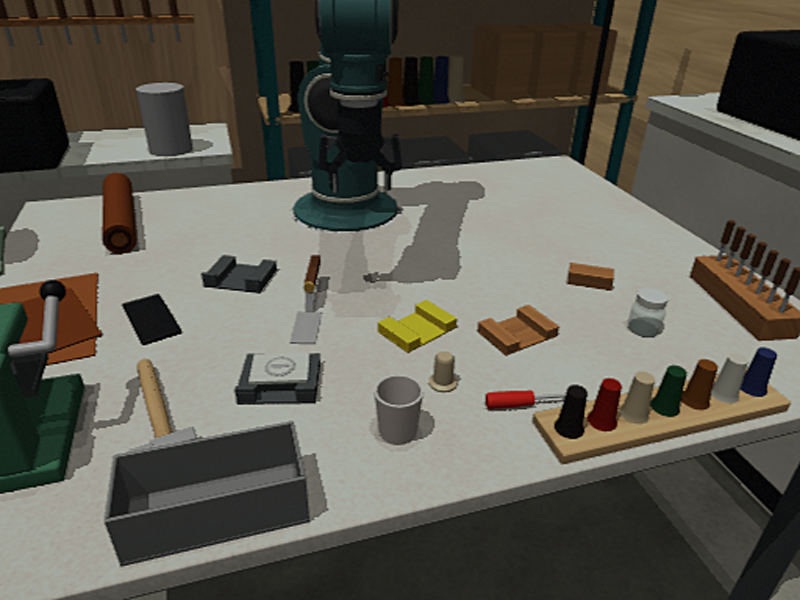

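The picture shows the plate centred on the far carrier at (280,370) and the lifter flat on the open bench at (308,300), clear of both carrier and rack. Handing in.

```bash
python3 -c "
from rig import manip
print(manip.sign_off())"
```

```text
the job is handed in; nothing more can be done
None
```

The job is handed in: the plate rests on both bars of the far carrier, about 3 mm or less off centre and 0.03 rad off square by camera, and the lifter lies blade down on the open bench, clear of rack and carrier (the hand-in returned no verdict).

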